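Square up a row of transformers against the fence

TASK

Take the straightedge by its grip, first gather the four loose transformers on the green board into one straight row along it, well short of the fence, and then push them all together up to the fence. Press the row squarely home with a firm steady push of about 10 N kept up for a second, the fence never taking more than 15 N, so that all four sit flush against the fence; then put the straightedge back flat on the bench, off the board. Do not touch the transformers with the hand, and leave everything else where it is.

Things in the scene. Friction and masses are not known exactly. Their poses are not given: they have to be found in the camera images.
- board: Fixed green work board, 300 x 300 x 6 mm, flat on the bench. Origin: centre of its underside; x points from its open front (robot side) to the fence, z up. On it two side rails (10 wide, 20 tall) run along x from -5 to 127 mm, inner faces at y = +-108 mm; with the fence between them they form a U open towards -x.
- fence_nearest (a point): Point on the board's top, 79 mm along its x from its centre: where the middle of the fence's front face stands at its nearest setting. The fence, an aluminium bar along the board's y (215 long, 12 thick, 20 tall), is clamped fast 0 to 40 mm beyond this point; how far is not measured: find it by feel. Frame 'fence': the true middle of that face, axes as the board's.
- straightedge: Loose steel straightedge of 0.25 kg: a bar 190 long (its y axis), 14 thick (its x axis), 22 tall, with an upright plastic grip post on the middle of it, 13 thick (x) and 30 wide (y), from 22 to 80 mm above the bar's underside. Both long faces are alike and smooth (friction about 0.15). Origin: centre of its underside, z up. Starts lying on the bench to the left or right of the board, its long axis roughly along world x.
- transformer1: One of four like transformers (steel core, copper winding), loose on the board, one beside another across the open end of the U, staggered and slightly turned (up to 0.25 rad): 24 deep (its x, roughly the board's x), 40 wide (its y), 28 tall, 70 to 140 g. Origin: centre of its underside. Its friction is not known (the four together drag with 1.5 to 4 N).
- transformer2: One of four like transformers (steel core, copper winding), loose on the board, one beside another across the open end of the U, staggered and slightly turned (up to 0.25 rad): 24 deep (its x, roughly the board's x), 40 wide (its y), 28 tall, 70 to 140 g. Origin: centre of its underside. Its friction is not known (the four together drag with 1.5 to 4 N).
- transformer3: One of four like transformers (steel core, copper winding), loose on the board, one beside another across the open end of the U, staggered and slightly turned (up to 0.25 rad): 24 deep (its x, roughly the board's x), 40 wide (its y), 28 tall, 70 to 140 g. Origin: centre of its underside. Its friction is not known (the four together drag with 1.5 to 4 N).
- transformer4: One of four like transformers (steel core, copper winding), loose on the board, one beside another across the open end of the U, staggered and slightly turned (up to 0.25 rad): 24 deep (its x, roughly the board's x), 40 wide (its y), 28 tall, 70 to 140 g. Origin: centre of its underside. Its friction is not known (the four together drag with 1.5 to 4 N).
- spool: Bystander, loose: solder spool, a grey flanged reel 60 across and 40 tall, upright. Sizes in mm; origin in its underside's centre.
- screw_jar: Bystander, loose: small screw jar 26 across, 38 tall, on the board's margin outside a side rail. Sizes in mm; origin in its underside's centre.
- capacitor: Bystander, loose: black can capacitor 22 across, 30 tall, on the board's margin outside the other side rail. Sizes in mm; origin in its underside's centre.
- flux_tin: Bystander, loose: flat metal tin 56 across, 18 tall, on the bench beside the board. Sizes in mm; origin in its underside's centre.
- screwdriver: Bystander, loose: screwdriver 170 mm long lying on the bench.
- circuit: Bystander, loose: green circuit board 80 x 60 x 4, with a few components, lying on the bench. Sizes in mm; origin in its underside's centre.
Not all that is in view belongs to the job. Several things look just like the straightedge: the one meant starts farthest from the robot's base.

How it is judged:
By the outcome, as a careful person would: the job done as asked, in the order asked, and still so for the second after the job is handed in, with the robot touching nothing.
It also fails if it takes over 72 s, if anything falls off the work surface, if the arm or the gripper's body presses on something with over 40 N, if the wrist force passes 120 N, or if a joint passes its speed limit or range.

ROBOT

A 7-joint arm with a two-finger parallel gripper is mounted at the origin on the work surface. World frame = base frame: x ahead of the robot, y to its left, z up, the work surface at z = 0. Lengths are in m, angles in rad, forces in N, time in s.
With the tool pointing down it reaches from about 0.425 to 0.925 m from the base axis. Payload 6.8 kg.
Tool frame: the origin (TCP) lies on the centre line of the jaws, within the pads' length; the fingertips stand bot.tip_reach ahead of it and the grasp point (between the pads) lies 3 mm ahead of it (bot.tip_reach is the distance from the TCP to the fingertips, in m); z points along the fingers, y is the line along which they close (so a half turn about z gives the same grasp; the last joint's range is limited). The gripper opens to 85 mm and grips with 20 to 120 N. Pads are 22 mm wide; open, the fingers measure 114 mm over their backs; the gripper's body (76 mm by 85 mm) begins 54 mm behind the grasp point. The pads swing forward as they close: fully open they stand 13 mm farther back than shut.
Start: joints at [1.187, 0.477, 0.022, 1.555, -0.011, 1.109, -0.083], TCP at [0.184, -0.65, 0.253] pointing down, gripper open.
Joint ranges: [-2.96, 2.96], [-0.34, 2.1], [-1.41, 1.46], [0.24, 2.44], [-1.37, 4.51], [0.17, 1.92], [-2.96, 2.96]. Speed limits (rad/s): [2.39, 2.39, 3.14, 3.14, 3.14, 3.14, 3.14].

INTERFACE

Orientations are given as a unit quaternion [w, x, y, z].
In Python, from station import bot gives the robot as it stands.
- The arm moves only by the tool jog_arm, never from a script. Its argument "deltas" is a list of rows, each a list of 7 numbers: the shift along the world's x, y, z in m, then the turn, a rotation vector about the world's x, y, z in rad, then the opening, from 0 (shut) to 1 (fully open). In form: [[x, y, z, rx, ry, rz, grip], ...]. A call has 1 to 10 rows; each row shifts and turns the commanded pose from where the row before left it; what a row does not reach is not made up. A row lasts 1/10 s, in which the tool goes at most 50 mm and 8.59 degrees, less where a joint would pass 70% of its speed; a pose out of reach is approached as far as the arm can. A call with a gripper value outside its range is refused whole. The fingers move at their own pace and stop on an object; "newtons" is the grip in N (left out, the last holds). Time passes only in rows, so rows that do not move let the fingers close. It gives the time, the measured TCP pose, the force, the opening and the grip force at its end, in the units of the state.
- bot.get_obs(): the state, without advancing time (a new reading comes with each control period).
- bot.read_camera(name): name is "scene" or "side" or "wrist"; returns a dict with "img" (420x560x3 uint8, red, green, blue), "K" (3x3 intrinsics, pixels), "dist_coeffs" ([k1, k2, p1, p2, k3] as OpenCV has them; the pictures are not rectified), "eye" and "attitude" of the camera in the world. Camera axes: x right, y down, z forward; pixel columns grow to the right and rows downward; lengths in m; the calibration is good to about 2 mm. A picture is of the moment at which its call begins. There is no depth.
- bot.hand_in(): hands the job in; it is judged then, once.
The state is a dict: "t": time; "q": joint angles; "joint_vel": joint speeds; "joint_torque": joint torques, N m; "eef_pos": TCP position; "tool_rot": TCP orientation; "contact_force": force on the tool from outside, world axes, zero at the start; "torque": the same for the moment, N m; "gripper_width": opening from 0.0 (shut) to 1.0 (fully open); "grasp_force": force on a finger pad.
Only numpy, scipy, OpenCV 4.12 (cv2) and the standard library are available. Lean on these libraries where they do the work, as an engineer would, in place of code of your own. Each camera call takes 0.05 s, during which the arm holds its last target. There are 200 camera calls.

## Working session

There is one attempt and no reset: what is moved stays moved. The work goes in short steps, Python scripts to look and compute and a tool call to move; the robot and the scene stay as the last step left them, time stands still between calls to the robot, and variables do not carry over. Pictures are saved under pics/ and viewed, at most 10 in all, crops included, and the job is handed in when it is done.

Besides the shell and the picture viewer there is one more tool, called after "Emit:" as name(argument=value, ...) on one line, values as JSON. jog_arm: Moves the arm, as the interface text tells. Its arguments: {"type":"object","properties":{"deltas":{"type":"array"},"newtons":{"type":"number"}},"required":["deltas"]}

```bash
mkdir -p pics; cat > h.py <<'E'
from station import bot
import numpy as np, cv2
from scipy.spatial.transform import Rotation as R
def rot(a):
    a=np.array(a,float)
    return a if a.shape==(3,3) else R.from_quat(a[[1,2,3,0]]).as_matrix()
def ray(c,px,z):
    p=cv2.undistortPoints(np.array([[px]],float),np.array(c["K"]),np.array(c["dist_coeffs"],float))[0,0]
    d=rot(c["attitude"])@np.array([p[0],p[1],1]);e=np.array(c["eye"]);return e+d*(z-e[2])/d[2]
def proj(c,P):
    A=rot(c["attitude"]).T;rv=cv2.Rodrigues(A)[0];t=-A@np.array(c["eye"])
    return cv2.projectPoints(np.array(P,float).reshape(-1,3),rv,t,np.array(c["K"]),np.array(c["dist_coeffs"],float))[0][:,0]
E
python3 - <<'E'
from h import *
import pickle
for n in("scene","side"):
    c=bot.read_camera(n);cv2.imwrite(f"pics/{n}0.png",cv2.resize(c["img"][:,:,::-1],(784,588),interpolation=cv2.INTER_CUBIC));pickle.dump(c,open(n+".pkl","wb"));print(n,c["eye"],c["attitude"])
o=bot.get_obs();print(o["eef_pos"],o["tool_rot"],bot.tip_reach,o["t"])
E
```

```text
scene [1.21185969 0.1274715  0.63677584] [-0.27080112  0.56255803  0.70208312 -0.34245366]
side [0.24122518 0.91618778 0.93221967] [ 0.04754216 -0.13253288  0.90251416 -0.40699259]
[ 0.18366232 -0.64900661  0.25241764] [-8.13812306e-04  9.90505146e-01  1.37473115e-01 -1.92168151e-04] 0.022 0.1
```

View pics/scene0.png

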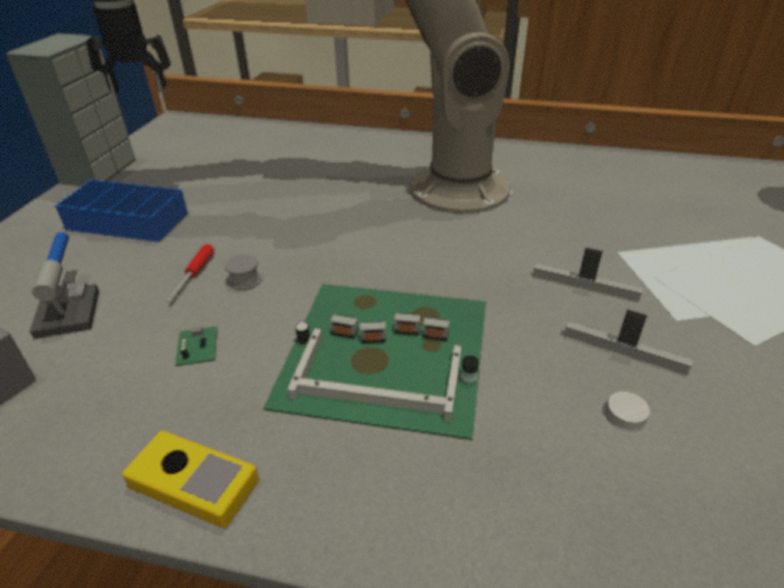

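View pics/side0.png

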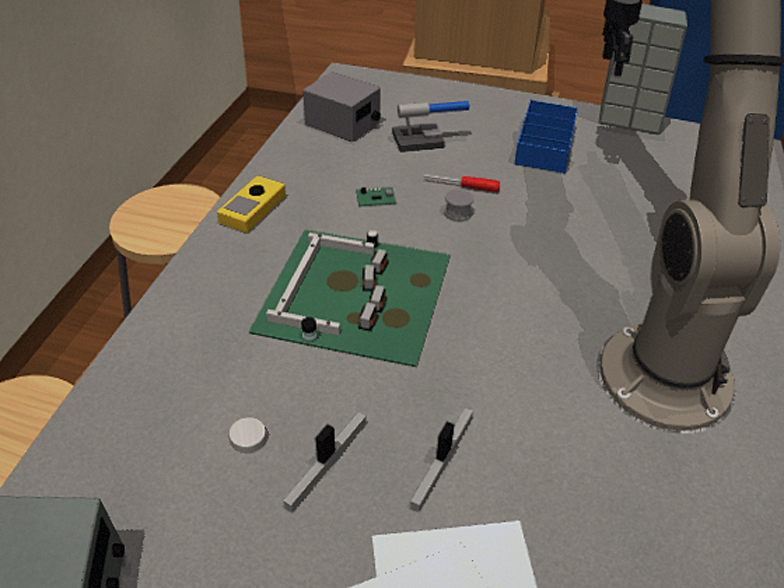

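Two candidates for the straightedge: A has its grip at scene (632,328) / side (325,443), and B at scene (591,264) / side (445,440). A looks farther from the base. I'll confirm that in an enlarged crop and by computation.

```bash
python3 - <<'E'
from h import *
import pickle
s=pickle.load(open("side.pkl","rb"));c=pickle.load(open("scene.pkl","rb"))
k=1/1.4
for nm,z,pts in [("A bar top",.022,[(363,416),(288,505)]),("B bar top",.022,[(470,411),(416,505)])]:
    print(nm,[ray(s,(u*k,v*k),z).round(3) for u,v in pts])
print("scene A",[ray(c,(u*k,v*k),.022).round(3) for u,v in [(566,327),(690,362)]],"B",[ray(c,(u*k,v*k),.022).round(3) for u,v in [(534,269),(641,292)]])
print("board side",[ray(s,(u*k,v*k),.006).round(3) for u,v in [(305,231),(450,254),(417,363),(251,331)]])
print("board scene",[ray(c,(u*k,v*k),.006).round(3) for u,v in [(322,287),(487,300),(472,430),(271,411)]])
def crop(c,u0,v0,w,h,W):
    x,y=int(u0*k),int(v0*k);return cv2.resize(c["img"][y:y+int(h*k),x:x+int(w*k),::-1],(W,int(h/w*W)),interpolation=cv2.INTER_CUBIC)
cv2.imwrite("pics/cropA.png",crop(s,200,390,320,140,800))
cv2.imwrite("pics/cropB.png",crop(s,240,220,224,154,800))
E
```

```text
A bar top [array([0.464, 0.243, 0.022]), array([0.516, 0.424, 0.022])]
B bar top [array([0.309, 0.185, 0.022]), array([0.346, 0.371, 0.022])]
scene A [array([0.48 , 0.238, 0.022]), array([0.521, 0.418, 0.022])] B [array([0.328, 0.181, 0.022]), array([0.358, 0.365, 0.022])]
board side [array([ 0.724, -0.179,  0.006]), array([ 0.428, -0.197,  0.006]), array([0.416, 0.098, 0.006]), array([0.711, 0.113, 0.006])]
board scene [array([ 0.444, -0.191,  0.006]), array([0.418, 0.105, 0.006]), array([0.706, 0.114, 0.006]), array([ 0.734, -0.168,  0.006])]
```

View pics/cropA.png

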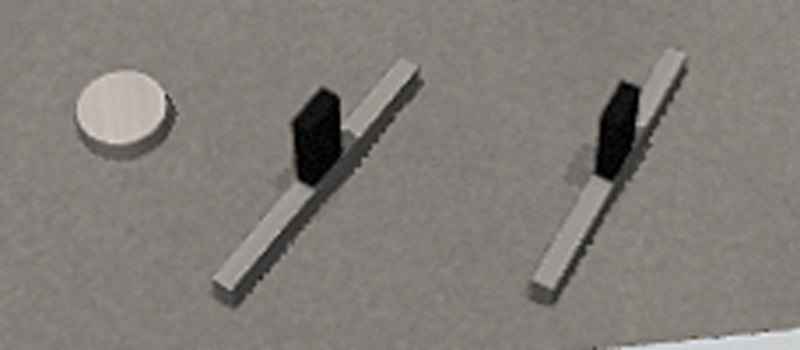

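View pics/cropB.png

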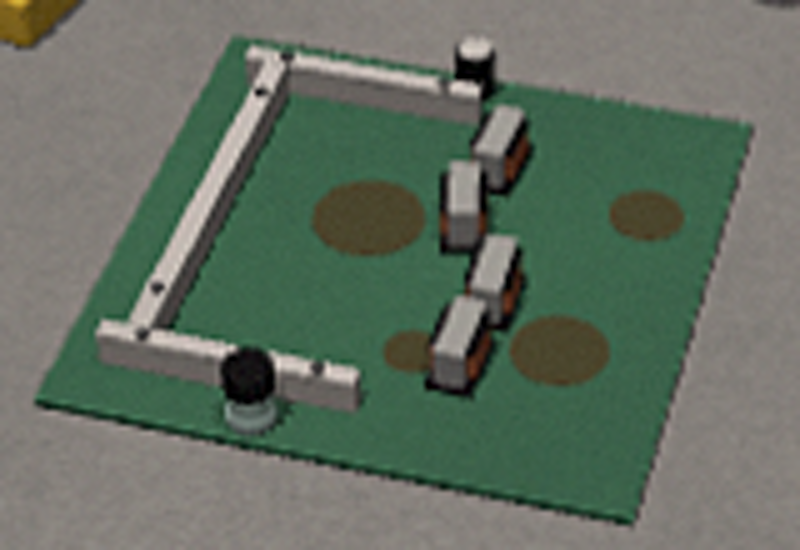

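Crop A confirms it: the left bar, with its grip at crop (318,137), is the one farther from the base at (0.495, 0.33), reach 0.59. B's reach is 0.43. Both lie along world y, and no other candidate is in view, so I take A. Crop B shows the four transformers staggered at the open end of the U. I'm moving over the board for a look from the wrist camera, then on to A.

Emit:
jog_arm(deltas=[[0.0366,0.0299,0,0,0,0.04,1],[0.0366,0.0299,0,0,0,0.04,1],[0.0366,0.0299,0,0,0,0.04,1],[0.0366,0.0299,0,0,0,0.04,1],[0.0366,0.0299,0,0,0,0.04,1],[0.0366,0.0299,0,0,0,0.04,1],[0.0366,0.0299,0,0,0,0.04,1],[0.0366,0.0299,0,0,0,0.04,1],[0.0366,0.0299,0,0,0,0.04,1],[0.0366,0.0299,0,0,0,0.04,1]])

```text
t: 1.1
eef_pos: [0.5508, -0.3491, 0.253]
tool_rot: [-0.0, 0.943, 0.332, -0.0]
contact_force: [1.3, -0.9, 0.3]
gripper_width: 1.001
grasp_force: 0.0
```

Emit:
jog_arm(deltas=[[0,0.0495,0.01,0,0,0.04,1],[0,0.0495,0.01,0,0,0.04,1],[0,0.0495,0.01,0,0,0.04,1],[0,0.0495,0.01,0,0,0.04,1],[0,0.0495,0.01,0,0,0.04,1],[0,0.0495,0.01,0,0,0.04,1],[0,0,0,0,0,0.04,1],[0,0,0,0,0,0,1]])

```text
t: 1.9
eef_pos: [0.5497, -0.0548, 0.3129]
tool_rot: [0.0, 0.887, 0.462, 0.0]
contact_force: [-0.5, 0.1, 0.4]
gripper_width: 0.999
grasp_force: 0.0
```

```bash
python3 - <<'E'
from h import *
import pickle
c=bot.read_camera("wrist");pickle.dump(c,open("w1.pkl","wb"))
cv2.imwrite("pics/w1.png",cv2.resize(c["img"][:,:,::-1],(784,588),interpolation=cv2.INTER_CUBIC))
o=bot.get_obs();print(c["eye"],o["eef_pos"],o["tool_rot"],np.round(o["q"],2),o["t"])
E
```

```text
[0.59291282 0.00648756 0.43358865] [ 0.54956582 -0.05669893  0.31240115] [ 1.00187694e-04  8.88102722e-01  4.59644862e-01 -3.81804191e-04] [ 0.31  0.25 -0.38  1.76  0.1   1.15 -0.72] 1.95
```

View pics/w1.png

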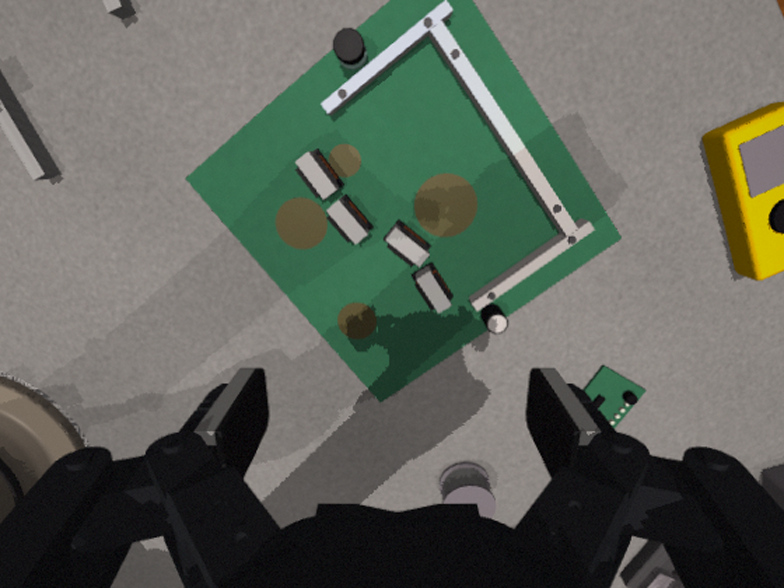

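The wrist picture shows the board with corners at (186,180), (380,402) and (621,238). The transformers are near (319,175), (349,220), (407,244) and (433,289), and the fence runs from (432,25) to (570,238). I'm enlarging the part around the transformers.

```bash
python3 - <<'E'
from h import *
import pickle
c=pickle.load(open("w1.pkl","rb"))
im=c["img"][95:230,195:375,::-1]
cv2.imwrite("pics/w1c.png",cv2.resize(im,(792,594),interpolation=cv2.INTER_CUBIC))
k=1/1.4
for n,z,p in [("FL",.006,(186,180)),("FR",.006,(380,402)),("BR",.006,(621,238)),("fenceL",.026,(428,28)),("fenceR",.026,(565,235)),("railLtip",.026,(331,114)),("railRtip",.026,(471,298)),("Aend",.022,(38,180)),("Aend2",.022,(55,174)),("jar",.044,(349,44)),("cap",.036,(497,322))]:
    print(n,ray(c,(p[0]*k,p[1]*k),z).round(4))
E
```

```text
FL [0.417  0.1017 0.006 ]
FR [ 0.4294 -0.195   0.006 ]
BR [ 0.7276 -0.1834  0.006 ]
fenceL [0.671  0.0733 0.026 ]
fenceR [ 0.6791 -0.1418  0.026 ]
railLtip [0.5654 0.0656 0.026 ]
railRtip [ 0.5748 -0.1435  0.026 ]
Aend [0.3094 0.1808 0.022 ]
Aend2 [0.3269 0.1747 0.022 ]
jar [0.61   0.0967 0.044 ]
cap [ 0.5827 -0.1746  0.036 ]
```

View pics/w1c.png

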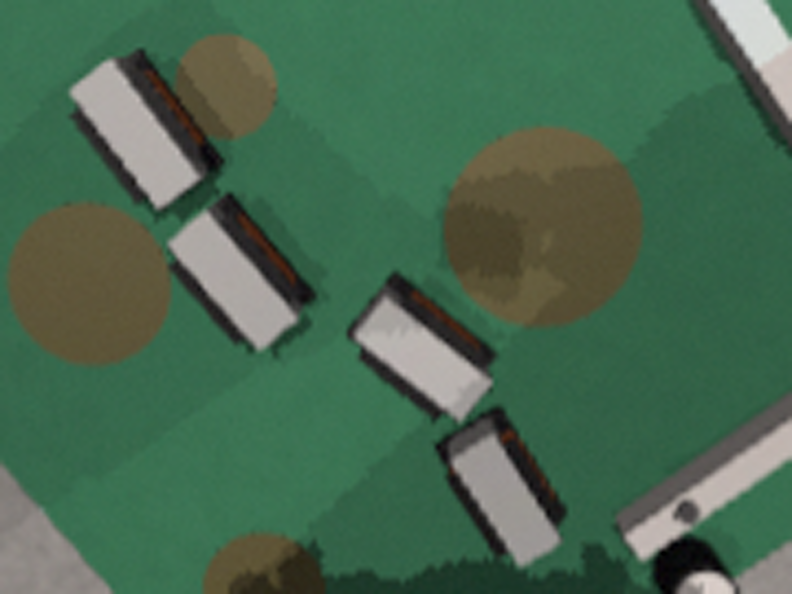

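```bash
python3 - <<'E'
from h import *
import pickle
c=pickle.load(open("w1.pkl","rb"))
yaw=.040;C=np.array([.5724,-.0409]);M=np.array([[np.cos(yaw),np.sin(yaw)],[-np.sin(yaw),np.cos(yaw)]])
for t in [[(70,92),(108,60),(207,177),(160,210)],[(168,242),(208,210),(300,317),(260,350)],[(352,335),(390,290),(492,380),(462,420)],[(448,455),(490,430),(560,545),(520,567)]]:
    P=np.array([M@(ray(c,(195+u/4.4,95+v/4.4),.034)[:2]-C) for u,v in t])*1000
    d=(P[0]+P[1]-P[2]-P[3])/2; print(P.mean(0).round(1),"yaw",np.arctan2(-d[0],d[1]).round(2),np.linalg.norm(d).round(1),P.round(0).tolist())
for n,p in [("fL",(.671,.0733)),("fR",(.6791,-.1418)),("rL",(.5654,.0656)),("rR",(.5748,-.1435))]: print(n,(M@(np.array(p)-C)*1000).round(1))
s=pickle.load(open("side.pkl","rb"));k=1/1.4
# A grip post top from side crop (2.5x): corners
print("A post top",[ray(s,(int(200*k)+u/3.5,int(390*k)+v/3.5),.080).round(4) for u,v in [(322,88),(339,96),(313,126),(293,120)]])
print("A bar",[ray(s,(int(200*k)+u/3.5,int(390*k)+v/3.5),.022).round(4) for u,v in [(402,58),(420,68),(213,281),(233,293)]])
E
```

```text
[-44.8  73.9] yaw 0.01 40.4 [[-52.0, 94.0], [-38.0, 94.0], [-36.0, 53.0], [-53.0, 54.0]]
[-48.6  26.1] yaw 0.04 39.8 [[-57.0, 46.0], [-42.0, 46.0], [-40.0, 6.0], [-55.0, 6.0]]
[-18.9 -24.4] yaw 0.22 40.1 [[-32.0, -7.0], [-15.0, -3.0], [-7.0, -42.0], [-21.0, -46.0]]
[-25.8 -73.7] yaw -0.09 41.7 [[-31.0, -52.0], [-17.0, -54.0], [-21.0, -95.0], [-35.0, -94.0]]
fL [103.1 110.2]
fR [ 102.6 -105.1]
rL [ -2.7 106.7]
rR [  -1.7 -102.6]
A post top [array([0.4935, 0.3154, 0.08  ]), array([0.4824, 0.3178, 0.08  ]), array([0.4894, 0.342 , 0.08  ]), array([0.5015, 0.3415, 0.08  ])]
A bar [array([0.4715, 0.2379, 0.022 ]), array([0.4585, 0.242 , 0.022 ]), array([0.5233, 0.4209, 0.022 ]), array([0.5099, 0.4247, 0.022 ])]
```

Emit:
jog_arm(deltas=[[-0.0073,0.0483,-0.012,0,0,0.0425,1],[-0.0073,0.0483,-0.012,0,0,0.0425,1],[-0.0073,0.0483,-0.012,0,0,0.0425,1],[-0.0073,0.0483,-0.012,0,0,0.0425,1],[-0.0073,0.0483,-0.012,0,0,0.0425,1],[-0.0073,0.0483,-0.012,0,0,0.0425,1],[-0.0073,0.0483,-0.012,0,0,0.0425,1],[-0.0073,0.0483,-0.012,0,0,0.0425,1],[0,0,-0.03,0,0,0,1],[0,0,0,0,0,0,1]])

```text
t: 2.95
eef_pos: [0.4902, 0.3256, 0.1829]
tool_rot: [0.0, 0.798, 0.603, -0.004]
contact_force: [0.2, -1.7, -0.7]
gripper_width: 0.998
grasp_force: 0.0
```

```bash
python3 - <<'E'
from h import *
import pickle
c=bot.read_camera("wrist");pickle.dump(c,open("w2.pkl","wb"))
o=bot.get_obs();print(c["eye"],o["eef_pos"],o["tool_rot"],np.round(o["q"],2),o["t"])
cv2.imwrite("pics/w2.png",cv2.resize(c["img"][:,:,::-1],(784,588),interpolation=cv2.INTER_CUBIC))
E
```

```text
[0.51163233 0.39820912 0.30319729] [0.49163069 0.32488691 0.18487677] [ 4.13524890e-04  7.98260480e-01  6.02305026e-01 -2.94792454e-03] [-0.26  0.47 -0.56  1.8   0.3   0.96 -1.23] 3.0
```

View pics/w2.png

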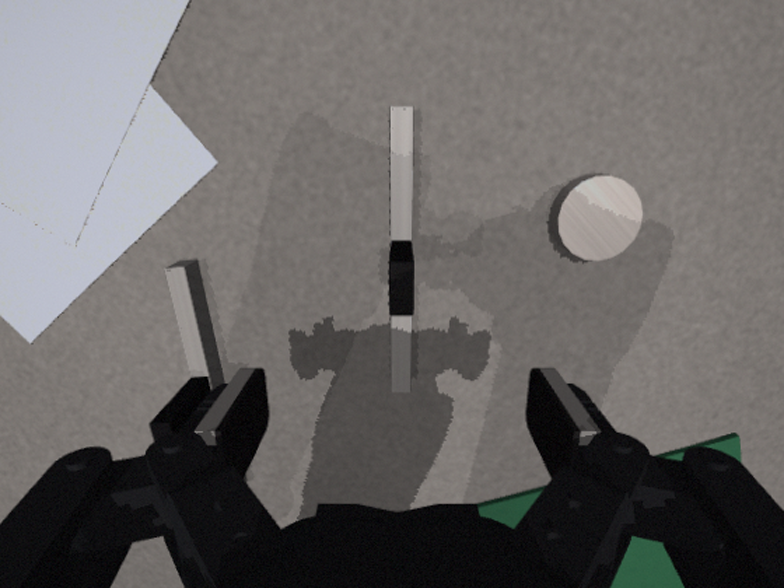

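The bar is upright in the picture, ends at (401,106) and (401,391), and the post top spans rows 262–315 at column 401. It is well aligned between the jaws.

```bash
python3 - <<'E'
from h import *
import pickle
c=pickle.load(open("w2.pkl","rb"));k=1/1.4
a=ray(c,(401*k,106*k),.022);b=ray(c,(401*k,391*k),.022);p=[ray(c,(401*k,v*k),.08) for v in(262,315)]
d=(a-b)[:2];print(a.round(4),b.round(4),((a+b)/2).round(4),np.linalg.norm(d).round(4),"yaw",np.arctan2(-d[0],d[1]),"post",np.mean(p,0).round(4))
o=bot.get_obs();T=rot(o["tool_rot"]);print("tool y angle",np.arctan2(T[1,1],T[0,1]),T[:,2].round(4),o["eef_pos"])
E
```

```text
[0.5195 0.422  0.022 ] [0.4686 0.2402 0.022 ] [0.494  0.3311 0.022 ] 0.1888 yaw -0.27294584158607355 post [0.4937 0.3309 0.08  ]
tool y angle -0.27802613218488526 [-0.0042 -0.0042 -1.    ] [0.49163069 0.32488691 0.18487677]
```

Emit:
jog_arm(deltas=[[0.003,0.0055,-0.03,0,0,0,1],[0,0,-0.035,0,0,0,1],[0,0,-0.03,0,0,0,1],[0,0,-0.015,0,0,0,1],[0,0,-0.01,0,0,0,1],[0,0,0,0,0,0,0],[0,0,0,0,0,0,0],[0,0,0,0,0,0,0],[0,0,0,0,0,0,0],[0,0,0,0,0,0,0]], newtons=80)

```text
t: 4.0
eef_pos: [0.495, 0.3334, 0.068]
tool_rot: [0.0, 0.797, 0.604, 0.001]
contact_force: [-5.1, 0.3, 9.6]
gripper_width: 0.147
grasp_force: 32.4
```

```bash
cat > st.py <<'E'
from h import *
C=np.array([.5724,-.0409]);y=.04
o=bot.get_obs();T=rot(o["tool_rot"]);p=np.array(o["eef_pos"])
d=p[:2]-C;M=np.array([[np.cos(y),np.sin(y)],[-np.sin(y),np.cos(y)]])
print("t",o["t"],"pos",p.round(4),"board",(M@d*1000).round(1),"yang",np.arctan2(T[1,1],T[0,1]).round(4),"zax",T[:,2].round(4),"F",np.round(o["contact_force"],2),"tq",np.round(o["torque"],2),"w",round(float(o["gripper_width"]),3),"gf",np.round(o["grasp_force"],1))
E
python3 st.py
```

```text
t 4.0 pos [0.495  0.3334 0.068 ] board [-62.3 377.1] yang -0.275 zax [ 9.e-04  6.e-04 -1.e+00] F [-5.14  0.34  9.59] tq [ 0.17  0.63 -0.03] w 0.147 gf 32.4
```

Emit:
jog_arm(deltas=[[0,0,0,0,0,0,0],[0,0,0,0,0,0,0],[0,0,0,0,0,0,0]])

```text
t: 4.3
eef_pos: [0.4951, 0.3335, 0.0681]
tool_rot: [0.0, 0.797, 0.604, 0.001]
contact_force: [-1.2, -1.2, 6.1]
gripper_width: 0.141
grasp_force: 78.9
```

Emit:
jog_arm(deltas=[[0,0,0.005,0,0,0,0],[0,0,0.015,0,0,0,0],[0,0,0.02,0,0,0,0],[0,0,0.02,0,0,0,0],[0,0,0,0,0,0,0],[0,0,0,0,0,0,0]])

```text
t: 4.9
eef_pos: [0.4948, 0.333, 0.1276]
tool_rot: [0.0, 0.797, 0.603, 0.0]
contact_force: [-0.7, 0.8, -2.5]
gripper_width: 0.144
grasp_force: 78.2
```

```bash
python3 st.py; python3 - <<'E'
from h import *
c=bot.read_camera("wrist");import pickle;pickle.dump(c,open("w3.pkl","wb"))
cv2.imwrite("pics/w3.png",cv2.resize(c["img"][:,:,::-1],(784,588),interpolation=cv2.INTER_CUBIC))
E
python3 st.py
```

```text
t 4.9 pos [0.4948 0.333  0.1276] board [-62.5 376.7] yang -0.2752 zax [ 7.e-04  2.e-04 -1.e+00] F [-0.7   0.78 -2.48] tq [ 0.01 -0.01  0.03] w 0.144 gf 78.2
t 4.95 pos [0.4944 0.3326 0.1268] board [-63.  376.3] yang -0.2751 zax [-6.e-04 -7.e-04 -1.e+00] F [-0.81 -0.42 -4.13] tq [-0.04  0.   -0.04] w 0.143 gf 78.2
```

View pics/w3.png

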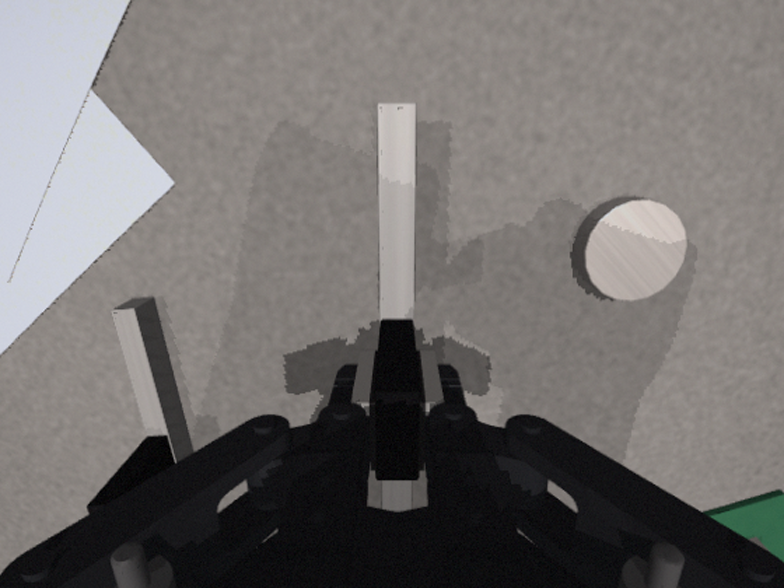

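The grip post is held squarely, with the bar's far end at (397,103).

```bash
python3 - <<'E'
from h import *
import pickle
c=pickle.load(open("w3.pkl","rb"));k=1/1.4
z=.1268-.068+.022
a,b=[ray(c,(u*k,103*k),z) for u in(378,416)];e=(a+b)/2
o=bot.get_obs();T=rot(o["tool_rot"]);Y=np.array([T[0,1],T[1,1]]);X=np.array([-Y[1],Y[0]])
d=(e-o["eef_pos"])[:2];print("width",np.linalg.norm(a-b),"end along bar",d@X,"across",d@Y)
m,n=[ray(c,(u*k,317*k),z) for u in(380,414)];f=(m+n)/2;g=(e-f)[:2];print("bar dir vs toolX", np.arctan2(g@Y,g@X))
E
```

```text
width 0.013306649635338204 end along bar 0.09247545774670934 across 0.0006094792594816748
bar dir vs toolX -0.0002017241004122513
```

Emit:
jog_arm(deltas=[[-0.001,-0.0377,0.005,0,0,0.0315,0],[-0.001,-0.0377,0.005,0,0,0.0315,0],[-0.001,-0.0377,0,0,0,0.0315,0],[-0.001,-0.0377,0,0,0,0.0315,0],[-0.001,-0.0377,0,0,0,0.0315,0],[-0.001,-0.0377,0,0,0,0.0315,0],[-0.001,-0.0377,0,0,0,0.0315,0],[0,-0.0377,0,0,0,0.0315,0],[0,-0.0377,0,0,0,0.0315,0],[0,-0.0377,0,0,0,0.0315,0]])

```text
t: 5.95
eef_pos: [0.4867, -0.0454, 0.1363]
tool_rot: [-0.001, 0.692, 0.722, -0.001]
contact_force: [1.7, 0.2, -2.8]
gripper_width: 0.134
grasp_force: 78.2
```

Emit:
jog_arm(deltas=[[0,0,0,0,0,0,0],[0,0,0,0,0,0,0]])

```text
t: 6.15
eef_pos: [0.4869, -0.0449, 0.1363]
tool_rot: [-0.001, 0.694, 0.72, -0.001]
contact_force: [-0.3, 0.6, -1.8]
gripper_width: 0.137
grasp_force: 78.2
```

```bash
python3 st.py;python3 st.py
```

```text
t 6.15 pos [ 0.4869 -0.0449  0.1363] board [-85.5  -0.6] yang 0.0371 zax [-1.9e-03  3.0e-04 -1.0e+00] F [-0.33  0.56 -1.77] tq [ 0.11 -0.01  0.  ] w 0.137 gf 78.2
t 6.15 pos [ 0.4869 -0.0449  0.1363] board [-85.5  -0.6] yang 0.0371 zax [-1.9e-03  3.0e-04 -1.0e+00] F [-0.33  0.56 -1.77] tq [ 0.11 -0.01  0.  ] w 0.137 gf 78.2
```

Emit:
jog_arm(deltas=[[0,0.003,-0.02,0,0,0.003,0],[0,0,-0.02,0,0,0,0],[0,0,-0.012,0,0,0,0],[0,0,-0.006,0,0,0,0],[0,0,-0.0025,0,0,0,0],[0,0,0,0,0,0,0],[0,0,0,0,0,0,0]])

```text
t: 6.85
eef_pos: [0.4883, -0.0407, 0.0774]
tool_rot: [0.0, 0.692, 0.722, 0.0]
contact_force: [0.6, -0.3, -2.1]
gripper_width: 0.142
grasp_force: 78.2
```

```bash
python3 st.py
```

```text
t 6.85 pos [ 0.4883 -0.0407  0.0774] board [-84.    3.5] yang 0.043 zax [ 0.0011 -0.     -1.    ] F [ 0.62 -0.29 -2.13] tq [ 0.02  0.01 -0.01] w 0.142 gf 78.2
```

Emit:
jog_arm(deltas=[[0.005,0.0002,0,0,0,0,0],[0.005,0.0002,0,0,0,0,0],[0.005,0.0002,0,0,0,0,0],[0.004,0.0002,0,0,0,0,0],[0.004,0.0002,0,0,0,0,0],[0.004,0.0002,0,0,0,0,0],[0.004,0.0002,0,0,0,0,0],[0.004,0.0001,0,0,0,0,0],[0.004,0.0001,0,0,0,0,0],[0.004,0.0001,0,0,0,0,0]])

```text
t: 7.85
eef_pos: [0.5308, -0.0392, 0.0767]
tool_rot: [-0.0, 0.692, 0.722, -0.0]
contact_force: [-2.1, -0.5, -1.4]
gripper_width: 0.139
grasp_force: 78.3
```

Emit:
jog_arm(deltas=[[0.004,0.0002,0,0,0,0,0],[0.004,0.0002,0,0,0,0,0],[0.004,0.0002,0,0,0,0,0],[0.004,0.0001,0,0,0,0,0],[0.004,0.0001,0,0,0,0,0],[0.004,0.0001,0,0,0,0,0],[0,0,0,0,0,0,0],[0,0,0,0,0,0,0]])

```text
t: 8.65
eef_pos: [0.5557, -0.0381, 0.0771]
tool_rot: [0.001, 0.692, 0.722, 0.001]
contact_force: [0.4, 0.1, -3.1]
gripper_width: 0.139
grasp_force: 78.3
```

```bash
python3 st.py; python3 - <<'E'
from h import *
s=bot.read_camera("side")["img"][:,:,::-1];c=bot.read_camera("wrist")["img"][:,:,::-1]
a=cv2.resize(s[157:267,170:330],(560,385),interpolation=cv2.INTER_CUBIC)
cv2.imwrite("pics/gath.png",np.hstack([a[:,:400],cv2.resize(c[:300],(400,385*1))])[:600,:800])
E
python3 st.py
```

```text
t 8.65 pos [ 0.5557 -0.0381  0.0771] board [-16.6   3.5] yang 0.043 zax [ 1.8e-03  3.0e-04 -1.0e+00] F [ 0.42  0.13 -3.14] tq [ 0.02 -0.    0.01] w 0.139 gf 78.3
t 8.75 pos [ 0.5554 -0.0382  0.0771] board [-16.9   3.4] yang 0.043 zax [ 1.4e-03  2.0e-04 -1.0e+00] F [-0.85 -0.31 -2.49] tq [ 0.01 -0.04 -0.06] w 0.138 gf 78.3
```

View pics/gath.png

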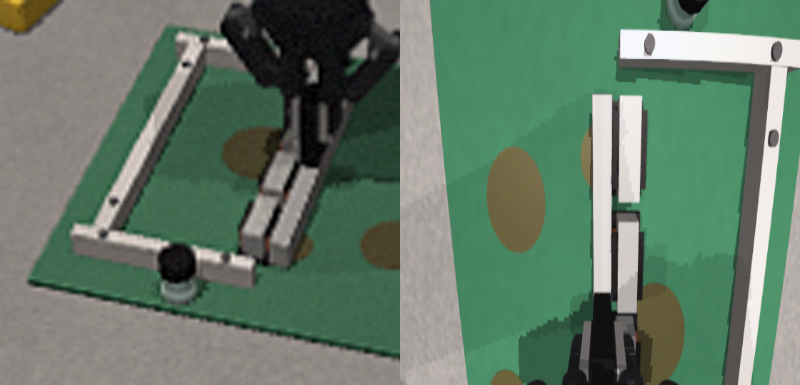

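Left wrist half: the gathered row lies along the bar, and T1 and T2 are flush on it near (628,150) and (628,265). The row front is about 90 mm short of the fence. Now I'm pushing towards the fence.

Emit:
jog_arm(deltas=[[0.004,0.0002,0,0,0,0,0],[0.006,0.0002,0,0,0,0,0],[0.006,0.0002,0,0,0,0,0],[0.006,0.0003,0,0,0,0,0],[0.006,0.0002,0,0,0,0,0],[0.006,0.0002,0,0,0,0,0],[0.006,0.0003,0,0,0,0,0],[0.006,0.0002,0,0,0,0,0],[0.006,0.0002,0,0,0,0,0],[0.006,0.0002,0,0,0,0,0]])

```text
t: 9.75
eef_pos: [0.6133, -0.036, 0.0768]
tool_rot: [-0.0, 0.692, 0.722, 0.0]
contact_force: [-1.6, 0.1, -2.5]
gripper_width: 0.14
grasp_force: 78.2
```

Emit:
jog_arm(deltas=[[0.004,0.0002,0,0,0,0,0],[0.003,0.0001,0,0,0,0,0],[0.003,0.0001,0,0,0,0,0],[0.002,0.0001,0,0,0,0,0],[0.002,0.0001,0,0,0,0,0]])

```text
t: 10.25
eef_pos: [0.6268, -0.0355, 0.0768]
tool_rot: [-0.0, 0.692, 0.722, -0.0]
contact_force: [-2.6, 0.1, -1.6]
gripper_width: 0.142
grasp_force: 78.3
```

```bash
python3 st.py
```

```text
t 10.25 pos [ 0.6268 -0.0355  0.0768] board [54.6  3.2] yang 0.043 zax [-2.e-04 -1.e-04 -1.e+00] F [-2.63  0.11 -1.57] tq [-0.05  0.71 -0.01] w 0.142 gf 78.3
```

Emit:
jog_arm(deltas=[[0.001,0,0,0,0,0,0],[0.001,0,0,0,0,0,0],[0.001,0.0001,0,0,0,0,0],[0.001,0,0,0,0,0,0],[0.001,0.0001,0,0,0,0,0],[0.001,0,0,0,0,0,0],[0.001,0,0,0,0,0,0],[0.001,0.0001,0,0,0,0,0]])

```text
t: 11.05
eef_pos: [0.6349, -0.0352, 0.0768]
tool_rot: [0.0, 0.692, 0.722, -0.0]
contact_force: [-2.8, -0.2, -1.2]
gripper_width: 0.138
grasp_force: 78.3
```

Emit:
jog_arm(deltas=[[0.0005,0,0,0,0,0,0],[0.0005,0,0,0,0,0,0],[0.0005,0.0001,0,0,0,0,0],[0.0005,0,0,0,0,0,0]])

```text
t: 11.45
eef_pos: [0.6368, -0.0351, 0.0768]
tool_rot: [0.0, 0.692, 0.722, 0.0]
contact_force: [-2.8, -0.2, -1.8]
gripper_width: 0.135
grasp_force: 78.3
```

```bash
python3 st.py
```

```text
t 11.45 pos [ 0.6368 -0.0351  0.0768] board [64.6  3.2] yang 0.043 zax [ 0. -0. -1.] F [-2.77 -0.16 -1.8 ] tq [-0.03  0.62  0.02] w 0.135 gf 78.3
```

Emit:
jog_arm(deltas=[[0.0005,0,0,0,0,0,0],[0.0005,0,0,0,0,0,0],[0.0005,0.0001,0,0,0,0,0],[0.0005,0,0,0,0,0,0]])

```text
t: 11.85
eef_pos: [0.6388, -0.0349, 0.0768]
tool_rot: [-0.0, 0.692, 0.722, 0.0]
contact_force: [-3.1, -0.4, -2.5]
gripper_width: 0.14
grasp_force: 78.3
```

Emit:
jog_arm(deltas=[[0.0005,0,0,0,0,0,0],[0.0005,0,0,0,0,0,0],[0.0005,0.0001,0,0,0,0,0]])

```text
t: 12.15
eef_pos: [0.6403, -0.0349, 0.0768]
tool_rot: [0.0, 0.692, 0.722, 0.0]
contact_force: [-3.3, -0.5, -2.3]
gripper_width: 0.142
grasp_force: 78.3
```

```bash
python3 st.py
```

```text
t 12.15 pos [ 0.6403 -0.0349  0.0768] board [68.1  3.3] yang 0.0429 zax [ 0.  0. -1.] F [-3.25 -0.53 -2.3 ] tq [-0.02  0.68  0.03] w 0.142 gf 78.3
```

Emit:
jog_arm(deltas=[[0.0004,0,0,0,0,0,0],[0.0004,0,0,0,0,0,0]])

```text
t: 12.35
eef_pos: [0.6411, -0.0348, 0.0768]
tool_rot: [0.0, 0.692, 0.722, 0.0]
contact_force: [-2.8, 0.2, -2.2]
gripper_width: 0.139
grasp_force: 78.3
```

Emit:
jog_arm(deltas=[[0.0004,0,0,0,0,0,0],[0.0004,0.0001,0,0,0,0,0]])

```text
t: 12.55
eef_pos: [0.6419, -0.0348, 0.0768]
tool_rot: [0.0, 0.692, 0.722, 0.0]
contact_force: [-3.4, -0.2, -1.9]
gripper_width: 0.137
grasp_force: 78.3
```

Emit:
jog_arm(deltas=[[0.0004,0,0,0,0,0,0],[0.0004,0,0,0,0,0,0]])

```text
t: 12.75
eef_pos: [0.6427, -0.0348, 0.0768]
tool_rot: [0.0, 0.692, 0.722, 0.0]
contact_force: [-3.1, -0.6, -2.6]
gripper_width: 0.137
grasp_force: 78.3
```

Emit:
jog_arm(deltas=[[0.0004,0,0,0,0,0,0],[0.0004,0,0,0,0,0,0]])

```text
t: 12.95
eef_pos: [0.6435, -0.0347, 0.0768]
tool_rot: [-0.0, 0.692, 0.722, 0.0]
contact_force: [-2.9, 0.2, -1.5]
gripper_width: 0.137
grasp_force: 78.3
```

Emit:
jog_arm(deltas=[[0.0004,0,0,0,0,0,0],[0.0004,0.0001,0,0,0,0,0]])

```text
t: 13.15
eef_pos: [0.6443, -0.0346, 0.0768]
tool_rot: [0.0, 0.692, 0.722, 0.0]
contact_force: [-3.4, -1.2, -2.4]
gripper_width: 0.138
grasp_force: 78.3
```

Emit:
jog_arm(deltas=[[0.0004,0,0,0,0,0,0],[0.0004,0,0,0,0,0,0]])

```text
t: 13.35
eef_pos: [0.6447, -0.0346, 0.0767]
tool_rot: [-0.0, 0.692, 0.722, -0.0]
contact_force: [-4.6, -0.1, -1.4]
gripper_width: 0.141
grasp_force: 78.4
```

```bash
python3 st.py
```

```text
t 13.35 pos [ 0.6447 -0.0346  0.0767] board [72.5  3.4] yang 0.0427 zax [-0.001  0.    -1.   ] F [-4.62 -0.08 -1.37] tq [ 0.02  1.1  -0.11] w 0.141 gf 78.4
```

Emit:
jog_arm(deltas=[[0.0003,0,0,0,0,-0.003,0],[0.0002,0,0,0,0,0,0]])

```text
t: 13.55
eef_pos: [0.6448, -0.0346, 0.0765]
tool_rot: [-0.001, 0.693, 0.721, -0.001]
contact_force: [-6.1, -0.1, -1.2]
gripper_width: 0.142
grasp_force: 78.4
```

```bash
python3 st.py
```

```text
t 13.55 pos [ 0.6448 -0.0346  0.0765] board [72.6  3.4] yang 0.04 zax [-1.6e-03 -2.0e-04 -1.0e+00] F [-6.15 -0.12 -1.23] tq [ 0.03  1.43 -0.08] w 0.142 gf 78.4
```

Emit:
jog_arm(deltas=[[0.0003,0,0,0,0,-0.001,0],[0.0003,0,0,0,0,0,0],[0.0003,0,0,0,0,0,0]])

```text
t: 13.85
eef_pos: [0.645, -0.0346, 0.0762]
tool_rot: [-0.001, 0.693, 0.721, -0.001]
contact_force: [-8.2, -0.1, -0.1]
gripper_width: 0.14
grasp_force: 78.4
```

```bash
python3 st.py
```

```text
t 13.85 pos [ 0.645  -0.0346  0.0762] board [72.8  3.4] yang 0.0392 zax [-3.3e-03 -4.0e-04 -1.0e+00] F [-8.24 -0.09 -0.09] tq [-0.04  1.82  0.01] w 0.14 gf 78.4
```

Emit:
jog_arm(deltas=[[0.0003,0,0,0,0,0,0],[0.0003,0,0,0,0,0,0],[0.0003,0,0,0,0,0,0]])

```text
t: 14.15
eef_pos: [0.6451, -0.0347, 0.0759]
tool_rot: [-0.002, 0.693, 0.721, -0.002]
contact_force: [-8.6, 0.3, 0.3]
gripper_width: 0.139
grasp_force: 78.5
```

```bash
python3 st.py
```

```text
t 14.15 pos [ 0.6451 -0.0347  0.0759] board [72.9  3.3] yang 0.0392 zax [-5.e-03 -6.e-04 -1.e+00] F [-8.59  0.35  0.26] tq [0.05 2.15 0.01] w 0.139 gf 78.5
```

Emit:
jog_arm(deltas=[[0.0003,0,0,0,0,0,0],[0.0002,0,0,0,0,0,0]])

```text
t: 14.35
eef_pos: [0.6452, -0.0347, 0.0758]
tool_rot: [-0.002, 0.693, 0.721, -0.002]
contact_force: [-9.3, -0.1, -0.2]
gripper_width: 0.137
grasp_force: 78.5
```

Emit:
jog_arm(deltas=[[0,0,0,0,0,0,0],[0,0,0,0,0,0,0],[0,0,0,0,0,0,0]])

```text
t: 14.65
eef_pos: [0.6451, -0.0347, 0.0758]
tool_rot: [-0.002, 0.693, 0.721, -0.002]
contact_force: [-9.8, 0.5, 0.4]
gripper_width: 0.14
grasp_force: 78.5
```

```bash
python3 st.py
```

```text
t 14.65 pos [ 0.6451 -0.0347  0.0758] board [72.9  3.3] yang 0.0394 zax [-5.9e-03 -7.0e-04 -1.0e+00] F [-9.78  0.48  0.42] tq [0.03 2.32 0.02] w 0.14 gf 78.5
```

Emit:
jog_arm(deltas=[[0.0003,0,0,0,0,0,0],[0.0003,0,0,0,0,0,0],[0,0,0,0,0,0,0],[0,0,0,0,0,0,0],[0,0,0,0,0,0,0]])

```text
t: 15.15
eef_pos: [0.6452, -0.0347, 0.0756]
tool_rot: [-0.002, 0.693, 0.721, -0.003]
contact_force: [-10.4, -1.2, 0.2]
gripper_width: 0.143
grasp_force: 78.5
```

Emit:
jog_arm(deltas=[[0,0,0,0,0,0,0],[0,0,0,0,0,0,0],[0,0,0,0,0,0,0],[0,0,0,0,0,0,0],[0,0,0,0,0,0,0],[0,0,0,0,0,0,0],[0,0,0,0,0,0,0]])

```text
t: 15.85
eef_pos: [0.6452, -0.0348, 0.0756]
tool_rot: [-0.002, 0.693, 0.721, -0.003]
contact_force: [-9.5, 0.6, 0.2]
gripper_width: 0.143
grasp_force: 78.5
```

Emit:
jog_arm(deltas=[[0,0,0,0,0,0,0],[0,0,0,0,0,0,0],[0,0,0,0,0,0,0],[0,0,0,0,0,0,0],[0,0,0,0,0,0,0],[0,0,0,0,0,0,0]])

```text
t: 16.45
eef_pos: [0.6452, -0.0348, 0.0756]
tool_rot: [-0.002, 0.693, 0.721, -0.003]
contact_force: [-9.9, -0.5, 1.1]
gripper_width: 0.14
grasp_force: 78.5
```

```bash
python3 st.py
```

```text
t 16.45 pos [ 0.6452 -0.0348  0.0756] board [73.   3.2] yang 0.0393 zax [-7.e-03 -9.e-04 -1.e+00] F [-9.9  -0.52  1.1 ] tq [0.02 2.6  0.02] w 0.14 gf 78.5
```

Emit:
jog_arm(deltas=[[0.0003,0,0,0,0,0,0],[0.0003,0,0,0,0,0,0],[0.0003,0,0,0,0,0,0],[0.0003,0,0,0,0,0,0],[0,0,0,0,0,0,0]])

```text
t: 16.95
eef_pos: [0.6454, -0.0348, 0.0752]
tool_rot: [-0.003, 0.693, 0.721, -0.004]
contact_force: [-13.1, 0.2, 0.1]
gripper_width: 0.143
grasp_force: 78.6
```

Emit:
jog_arm(deltas=[[0,0,0,0,0,0,0],[0,0,0,0,0,0,0],[0,0,0,0,0,0,0],[0,0,0,0,0,0,0],[0,0,0,0,0,0,0],[0,0,0,0,0,0,0]])

```text
t: 17.55
eef_pos: [0.6454, -0.0348, 0.0752]
tool_rot: [-0.003, 0.693, 0.721, -0.004]
contact_force: [-11.4, -0.5, 1.1]
gripper_width: 0.142
grasp_force: 78.6
```

Emit:
jog_arm(deltas=[[0,0,0,0,0,0,0],[0,0,0,0,0,0,0],[0,0,0,0,0,0,0],[0,0,0,0,0,0,0],[0,0,0,0,0,0,0],[0,0,0,0,0,0,0],[0,0,0,0,0,0,0]])

```text
t: 18.25
eef_pos: [0.6454, -0.0348, 0.0752]
tool_rot: [-0.003, 0.693, 0.721, -0.004]
contact_force: [-12.6, -0.3, 0.5]
gripper_width: 0.142
grasp_force: 78.6
```

```bash
python3 st.py
```

```text
t 18.25 pos [ 0.6454 -0.0348  0.0752] board [73.2  3.2] yang 0.0393 zax [-0.0093 -0.0012 -1.    ] F [-12.62  -0.26   0.49] tq [-0.02  3.13  0.07] w 0.142 gf 78.6
```

Emit:
jog_arm(deltas=[[-0.001,0,0,0,0,0,0],[-0.001,0,0,0,0,0,0],[-0.001,0,0,0,0,0,0],[-0.001,0,0,0,0,0,0],[-0.001,0,0,0,0,0,0],[-0.002,-0.0001,0,0,0,0,0],[-0.004,-0.0002,0,0,0,0,0],[-0.01,-0.0004,0,0,0,0,0],[-0.015,-0.0006,0,0,0,0,0],[-0.015,-0.0006,0,0,0,0,0]])

```text
t: 19.25
eef_pos: [0.5981, -0.0365, 0.0771]
tool_rot: [0.0, 0.693, 0.721, 0.0]
contact_force: [-0.0, -1.5, -2.5]
gripper_width: 0.141
grasp_force: 78.7
```

Emit:
jog_arm(deltas=[[-0.01,-0.0004,0.01,0,0,0,0],[-0.01,0,0.025,0,0,0,0],[-0.01,0,0.025,0,0,0,0],[-0.01,0.02,0.01,0,0,-0.015,0],[-0.01,0.035,0.005,0,0,-0.03,0],[-0.01,0.035,0,0,0,-0.03,0],[-0.01,0.035,0,0,0,-0.03,0],[-0.01,0.035,0,0,0,-0.03,0],[-0.01,0.035,0,0,0,-0.03,0],[-0.005,0.035,0,0,0,-0.03,0]])

```text
t: 20.25
eef_pos: [0.5028, 0.1945, 0.1529]
tool_rot: [0.0, 0.76, 0.65, 0.001]
contact_force: [0.1, -0.0, -1.3]
gripper_width: 0.145
grasp_force: 78.6
```

```bash
python3 st.py; python3 - <<'E'
from h import *
s=bot.read_camera("side")["img"][:,:,::-1];c=bot.read_camera("scene")["img"][:,:,::-1]
a=cv2.resize(s[150:270,165:325],(800,600),interpolation=cv2.INTER_CUBIC)
cv2.imwrite("pics/done.png",a)
E
```

```text
t 20.25 pos [0.5028 0.1945 0.1529] board [-60.1 238. ] yang -0.1568 zax [ 1.5e-03  2.0e-04 -1.0e+00] F [ 0.07 -0.02 -1.34] tq [-0.01 -0.06  0.06] w 0.145 gf 78.6
```

View pics/done.png

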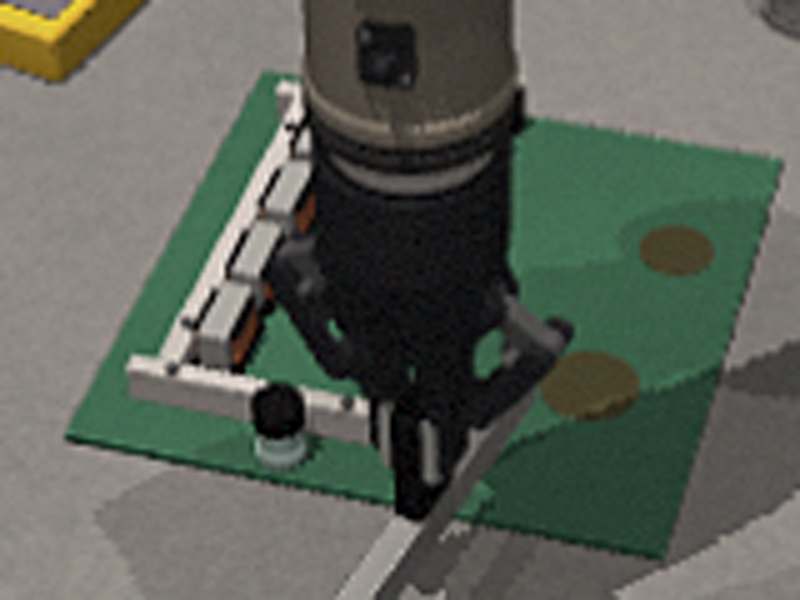

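The first three transformers, near (290,190), (258,250) and (222,325), sit against the fence; the fourth is hidden behind the arm. Next I put the straightedge back where it lay.

Emit:
jog_arm(deltas=[[-0.002,0.035,0,0,0,-0.03,0],[-0.002,0.035,-0.01,0,0,-0.03,0],[-0.002,0.035,-0.02,0,0,-0.03,0],[-0.002,0.0335,-0.02,0,0,-0.028,0],[0,0,-0.02,0,0,0,0],[0,0,-0.008,0,0,0,0],[0,0,-0.003,0,0,0,0],[0,0,0,0,0,0,0],[0,0,0,0,0,0,0]])

```text
t: 21.25
eef_pos: [0.4967, 0.3309, 0.0719]
tool_rot: [0.0, 0.798, 0.603, 0.001]
contact_force: [-0.2, -0.2, -2.1]
gripper_width: 0.14
grasp_force: 78.6
```

```bash
python3 st.py
```

```text
t 21.25 pos [0.4967 0.3309 0.0719] board [-60.8 374.5] yang -0.2756 zax [ 1.6e-03  6.0e-04 -1.0e+00] F [-0.24 -0.24 -2.11] tq [ 0.03  0.01 -0.02] w 0.14 gf 78.6
```

Emit:
jog_arm(deltas=[[0,0,-0.001,0,0,0,0],[0,0,-0.001,0,0,0,0],[0,0,-0.001,0,0,0,0],[0,0,-0.0005,0,0,0,0],[0,0,0,0,0,0,0]])

```text
t: 21.75
eef_pos: [0.4961, 0.3318, 0.0682]
tool_rot: [0.0, 0.797, 0.604, 0.001]
contact_force: [-1.4, -2.7, 5.4]
gripper_width: 0.144
grasp_force: 80.0
```

```bash
python3 st.py
```

```text
t 21.75 pos [0.4961 0.3318 0.0682] board [-61.3 375.4] yang -0.2742 zax [ 1.1e-03  3.0e-04 -1.0e+00] F [-1.42 -2.69  5.45] tq [-0.32  0.23 -0.05] w 0.144 gf 80.0
```

Emit:
jog_arm(deltas=[[0,0,0,0,0,0,1],[0,0,0,0,0,0,1],[0,0,0,0,0,0,1],[0,0,0,0,0,0,1],[0,0,0,0,0,0,1],[0,0,0,0,0,0,1],[0,0,0.02,0,0,0,1],[0,0,0.04,0,0,0,1],[0,0,0.05,0,0,0,1],[0,0,0.05,0,0,0,1]])

```text
t: 22.75
eef_pos: [0.4952, 0.3313, 0.2286]
tool_rot: [-0.0, 0.797, 0.604, -0.001]
contact_force: [1.2, -0.2, 0.3]
gripper_width: 1.003
grasp_force: 0.0
```

Emit:
jog_arm(deltas=[[0,0,0.04,0,0,0,1],[0,-0.035,0.03,0,0,0.03,1],[0,-0.04,0.02,0,0,0.03,1],[0,-0.04,0,0,0,0.03,1],[0.01,-0.04,0,0,0,0.03,1],[0.01,-0.04,0,0,0,0.03,1],[0.01,-0.04,0,0,0,0.03,1],[0.01,-0.04,0,0,0,0.03,1],[0.01,-0.04,0,0,0,0.03,1],[0,0,0,0,0,0,1]])

```text
t: 23.75
eef_pos: [0.5466, 0.0092, 0.3168]
tool_rot: [0.001, 0.722, 0.692, -0.001]
contact_force: [0.1, 0.2, -0.6]
gripper_width: 1.001
grasp_force: 0.0
```

Emit:
jog_arm(deltas=[[0,-0.04,0,0,0,0,1],[0,-0.03,0,0,0,0,1],[0,0,0,0,0,0,1],[0,0,0,0,0,0,1]])

```text
t: 24.15
eef_pos: [0.5455, -0.0535, 0.3172]
tool_rot: [-0.0, 0.719, 0.695, 0.0]
contact_force: [0.8, 0.5, 0.5]
gripper_width: 0.998
grasp_force: 0.0
```

```bash
python3 st.py; python3 - <<'E'
from h import *
# sample the board in a rectified grid at transformer-top height (z=.034), board frame; 1 mm/px
c=bot.read_camera("wrist");yaw=.04;C=np.array([.5724,-.0409])
xs=np.arange(60,125);ys=np.arange(-115,116)
X,Y=np.meshgrid(xs,ys)
P=np.stack([C[0]+(X*np.cos(yaw)-Y*np.sin(yaw))/1e3,C[1]+(X*np.sin(yaw)+Y*np.cos(yaw))/1e3,np.full(X.shape,.034)],-1)
uv=proj(c,P.reshape(-1,3)).reshape(*X.shape,2).astype(np.float32)
print("uv range",uv.reshape(-1,2).min(0),uv.reshape(-1,2).max(0))
r=cv2.cvtColor(cv2.remap(c["img"],uv[...,0],uv[...,1],cv2.INTER_LINEAR),cv2.COLOR_RGB2HSV)
ch=lambda p:'g' if p[1]>80 and 40<p[0]<95 else ('#' if p[2]>120 and p[1]<50 else ('.' if p[2]<70 else '-'))
for i in range(0,len(ys),5): print(f"{ys[i]:5d}",''.join(ch(p) for p in r[i]))
E
```

```text
t 24.15 pos [ 0.5455 -0.0535  0.3172] board [-27.4 -11.5] yang -0.0353 zax [-1.e-04  4.e-04 -1.e+00] F [0.8  0.5  0.51] tq [0.09 0.02 0.04] w 0.998 gf 0.0
uv range [349.56335   55.091652] [403.8582 240.3322]
 -115 ggggggggggggggggggggggggggggggggggggggggggggggggggggggggggggggggg
 -110 ########################################-------##################
 -105 #########################################---#####################
 -100 -----------------------------------------#############--------ggg
  -95 ggggggggggggg--ggggggg------g-ggg--..----############--gggggggggg
  -90 gggggggggggggggggggggg---##############--#############ggggggggggg
  -85 gggggggggggggggggg......-##############-..-###########ggggggggggg
  -80 gggggggggggggg..........-##############-..-###########ggggggggggg
  -75 ggggggggggggg...........-##############-...-------####ggggggggggg
  -70 ggggggggggggg...........-##############-..-###########ggggggggggg
  -65 gggggggggggggg.........--##############-..-###########ggggggggggg
  -60 ggggggggggggg...........-##############-..-###########ggggggggggg
  -55 gggggggggggggg........
[... 1791 characters left out ...]
g..........###############-..-###########ggggggggggg
   75 gggggggggggggg..........###############-..-###########ggggggggggg
   80 gggggggggggggg..........###############-..--------####ggggggggggg
   85 gggggggggggggg..........###############-..-###########ggggggggggg
   90 gggggggggggggg.........-###############---############ggggggggggg
   95 gggggggggggggggggggggggg-##-##########---#############ggggggggggg
  100 ggggggggggggggggggggggggggggggggggg.....-############-ggggggggggg
  105 ggggggggggggggggggggggggggggggggggg.....-#############-gggggggggg
  110 #################################################################
  115 #########################################-----###################
```

The rectified wrist view shows all four transformers level and flush along the fence, with equal gaps to it. The straightedge is released on the bench. Handing in.

```bash
python3 -c "
from station import bot
print(bot.hand_in())"
```

```text
the job is handed in; nothing more can be done
None
```

The job is handed in: the four transformers were gathered into a row, pushed to the fence and pressed at about 10–12 N for over a second, and they sit flush in the last wrist picture; the straightedge is back on the bench off the board (release not checked by camera).

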